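# Pair the fired bonsai pots with their drip trays

### The arm

A 7-joint arm with a two-finger parallel gripper is mounted at the origin on the work surface. World frame = base frame: x ahead of the robot, y to its left, z up, the work surface at z = 0. Lengths are in m, angles in rad, forces in N, time in s.
With the tool pointing down it reaches from about 0.4 to 0.85 m from the base axis. Payload 10.4 kg.
Tool frame: the origin (TCP) lies at the very end of the fingers, on their centre line; the grasp point (between the pads) lies 19 mm behind it; z points along the fingers, y is the line along which they close (so a half turn about z gives the same grasp; the last joint's range is limited). The gripper opens to 85 mm and grips with 20 to 120 N. Pads are 22 mm wide; open, the fingers measure 114 mm over their backs; the gripper's body (76 mm by 85 mm) begins 54 mm behind the grasp point. The pads swing forward as they close: fully open they stand 13 mm farther back than shut.
Start: joints at [1.121, 0.332, -0.065, 1.46, 0.022, 1.35, -0.088], TCP at [0.259, -0.569, 0.231] pointing down, gripper open.
Joint ranges: [-2.6, 2.6], [-0.5, 2.12], [-1.47, 1.34], [0.16, 2.42], [-1.27, 4.41], [0.06, 2.06], [-2.6, 2.6]. Speed limits (rad/s): [2.22, 2.22, 2.79, 2.79, 3.14, 3.14, 3.14].

### API

Orientations are given as a unit quaternion [w, x, y, z].
In Python, from cell import bot gives the robot as it stands.
- The arm moves only by the tool carry_out, never from a script. Its argument "motion" is a list that holds one entry, the list of rows, each a list of 7 numbers: the shift along the tool's x, y, z in mm, then the turn, a rotation vector about the tool's x, y, z in degrees, then the opening, from -1 (shut) to 1 (fully open), so that 0 is half open. In form: [[[dx, dy, dz, wx, wy, wz, hand], ...]]. A call has 1 to 8 rows; each row is the pose to reach, as a shift and turn from the pose commanded when the call began, along the tool's axes at that moment; what a row does not reach only later rows make up. A row lasts 1/8 s, in which the tool goes at most 62.5 mm and 10.7 degrees, less where a joint would pass 70% of its speed; a pose out of reach is approached as far as the arm can. A call with a gripper value outside its range is refused whole. The fingers move at their own pace and stop on an object; "force" is the grip in N (left out, the last holds). Time passes only in rows, so rows that repeat a pose let the fingers close. It gives the time, the measured TCP pose, the force, the opening and the grip force at its end, in the units of the state.
- bot.get_state(): the state, without advancing time (a new reading comes with each control period).
- bot.camera(name): name is "scene" or "side" or "wrist"; returns (picture, depth): 400x640x3 uint8, red, green, blue; 400x640 float32, m along the optical axis (not along the pixel's ray), 0 where there is no reading.
- bot.calibration(name): a dict with "fov_y" (degrees; the focal length in pixels is half the picture's height over the tangent of half this angle, whatever the lens; pixels are square), "cx", "cy" (the principal point, pixels), "rvec" (rotation vector, rad) and "tvec" (3), from world to camera coordinates, as OpenCV has them. Camera axes: x right, y down, z forward; pixel columns grow to the right and rows downward; lengths in m; the calibration is good to about 2 mm. The wrist camera is an equidistant fisheye: a pixel r from the principal point sees the ray r / f radians off the axis. A picture is of the moment at which its call begins: read the wrist's pose just before it. calibration takes no time and is no camera call; for the wrist camera it gives the pose at the moment of the call.
- bot.hand_in(): hands the job in; it is judged then, once.
The state is a dict: "time_s": time; "joint_pos": joint angles; "joint_velocities": joint speeds; "joint_torque": joint torques, N m; "tcp_pos": TCP position; "tcp_rot": TCP orientation; "ft_force": force on the tool from outside, world axes, zero at the start; "torque": the same for the moment, N m; "gripper_width": opening from 0.0 (shut) to 1.0 (fully open); "grip_force": force on a finger pad.
Only numpy, scipy, OpenCV 4.12 (cv2) and the standard library are available. Lean on these libraries where they do the work, as an engineer would, in place of code of your own. Each camera call takes 0.05 s, during which the arm holds its last target. There are 200 camera calls.

### The job

Stand each of the four little footed bonsai pots in the middle of the drip tray of its own shape and size (wide round, small round, oblong, square), the oblong and the square pot with their sides parallel to the tray's. The pots are brittle: keep them upright and set them down, do not let them drop. Leave the trays standing where they are on their board, and leave the tea cup and the bud vase, which have no tray, alone.

Things in the scene. Friction and masses are not known exactly. Their poses are not given: they have to be found in the camera images.
- pot_drum: Loose, red-brown unglazed clay, hollow with an open top and a dark drain hole in its floor; stands upright on the bench top at the start. The wide round pot: 68 mm across its lip (the top 12 mm, which stands out 2 mm), 56 mm across at the bottom of the wall, 46 mm tall on three 6 mm feet, wall 4 mm, about 150 g. Origin at the centre of the underside of the feet, z up along its axis.
- pot_small: Loose, red-brown unglazed clay, hollow with an open top and a dark drain hole in its floor; stands upright on the bench top at the start. The small round pot: 46 mm across its lip (top 12 mm, stands out 2 mm), 34 mm across at the bottom of the wall, 42 mm tall on three 6 mm feet, wall 4 mm, about 60 g. Origin at the centre of the underside of the feet, z up along its axis.
- pot_rect: Loose, red-brown unglazed clay, hollow with an open top and a dark drain hole in its floor; stands upright on the bench top at the start. The oblong rectangular pot: 92 mm (its x) by 62 mm (its y) over the lip (top 12 mm, stands out 2 mm on every side), 46 mm tall on four 6 mm feet, wall 4 mm, about 170 g. Origin at the centre of the underside of the feet, z up.
- pot_square: Loose, red-brown unglazed clay, hollow with an open top and a dark drain hole in its floor; stands upright on the bench top at the start. The square, deeper pot: 54 by 54 mm over the lip (top 12 mm, stands out 2 mm), 58 mm tall on four 6 mm feet, wall 4 mm, about 140 g. Origin at the centre of the underside of the feet, x and y square to its sides, z up.
- tray_drum: Loose, same clay, stands on a 12 mm plywood board (fixed, place varies). Walls 4 mm thick and 12 mm high overall, floor 5 mm thick. Origin at the centre of its underside, z up. The large round drip tray: 104 mm across the rim. Belongs to the wide round pot.
- tray_small: Loose, same clay, stands on a 12 mm plywood board (fixed, place varies). Walls 4 mm thick and 12 mm high overall, floor 5 mm thick. Origin at the centre of its underside, z up. The small round drip tray: 74 mm across the rim. Belongs to the small round pot.
- tray_rect: Loose, same clay, stands on a 12 mm plywood board (fixed, place varies). Walls 4 mm thick and 12 mm high overall, floor 5 mm thick. Origin at the centre of its underside, z up. The oblong rectangular drip tray: 122 mm (its x) by 88 mm (its y). Belongs to the rectangular pot.
- tray_square: Loose, same clay, stands on a 12 mm plywood board (fixed, place varies). Walls 4 mm thick and 12 mm high overall, floor 5 mm thick. Origin at the centre of its underside, z up. The square drip tray: 82 by 82 mm, x and y square to its sides. Belongs to the square pot.
- tea_cup: Loose straight-sided tea cup of the same clay, without handle, feet or drain hole: 72 mm across, 88 mm tall, on a narrow foot. Stands among the pots; to be left alone. Origin at the centre of its underside.
- bud_vase: Loose bud vase of the same clay: round belly 60 mm across, thin neck 21 mm, 108 mm tall. Stands among the pots; to be left alone. Origin at the centre of its underside.
Not all that is in view belongs to the job. What is shaped like the pot_small but blue or pink is not meant.

How it is judged:
By the outcome, as a careful person would: the job done as asked, in the order asked, and still so for the second after the job is handed in, with the robot touching nothing.
It also fails if it takes over 125 s, if anything falls off the work surface, if the arm or the gripper's body presses on something with over 40 N, if the wrist force passes 120 N, or if a joint passes its speed limit or range.

## Working session

There is one attempt and no reset: what is moved stays moved. The work goes in short steps, Python scripts to look and compute and a tool call to move; the robot and the scene stay as the last step left them, time stands still between calls to the robot, and variables do not carry over. Pictures are saved under pics/ and viewed, at most 14 in all, crops included, and the job is handed in when it is done.

Besides the shell and the picture viewer there is one more tool, called after "Request:" as a command line: name --argument value ..., lists and objects as JSON in quotes. carry_out: Moves the arm, as the interface text tells. Its arguments: {"type":"object","properties":{"motion":{"type":"array"},"force":{"type":"number"}},"required":["motion"]}

```bash
ls; mkdir -p pics; cat > h.py <<'E'
import numpy as np,cv2,pickle
from cell import bot
from scipy.spatial.transform import Rotation as R
def snap(name):
    c=bot.calibration(name);im,d=bot.camera(name);pickle.dump((c,im,d),open(f'{name}.pkl','wb'));return c,im,d
def load(name): return pickle.load(open(f'{name}.pkl','rb'))
def rays(c,uv):
    uv=np.atleast_2d(np.asarray(uv,float));f=200/np.tan(np.radians(c['fov_y'])/2)
    p=(uv-[c['cx'],c['cy']])
    return p/f
def cloud(c,d):  # pinhole
    v,u=np.mgrid[0:d.shape[0],0:d.shape[1]]
    r=rays(c,np.c_[u.ravel(),v.ravel()]);P=np.c_[r,np.ones(len(r))]*d.ravel()[:,None]
    M=R.from_rotvec(np.ravel(c['rvec'])).as_matrix();return ((P-np.ravel(c['tvec']))@M).reshape(*d.shape,3)
def save(n,im): cv2.imwrite(f'pics/{n}.png',im[:,:,::-1])
E
python3 - <<'E'
from h import *
print(bot.get_state())
for n in('scene','side'):
    c,im,d=snap(n);save(n+'0',im);print(n,c,(d>0).mean())
E
```

```text
pics
{'time_s': 0.0, 'joint_pos': array([ 1.12139643,  0.33287165, -0.06469259,  1.46094737,  0.02159541,
        1.34993799, -0.0884875 ]), 'joint_velocities': array([-0.00029851,  0.0003226 ,  0.00096368,  0.00032347,  0.00184033,
       -0.00069404, -0.0005672 ]), 'joint_torque': array([ 1.17736905e-03, -6.25439072e+01,  4.99272044e-02, -3.91602552e+01,
        1.62450713e-02,  9.98746196e-03, -7.04300362e-06]), 'tcp_pos': array([ 0.25855395, -0.56858194,  0.23051318]), 'tcp_rot': array([-7.09880572e-04,  9.77313536e-01,  2.11796396e-01, -1.88671821e-04]), 'ft_force': array([-0.3548544 ,  0.59467405, -0.35002717]), 'torque': array([ 0.00726707,  0.05753234, -0.01585343]), 'grip_force': 0.0, 'gripper_width': 0.9996429150140156}
scene {'fov_y': 47.274595097561345, 'cx': 321.5662682208045, 'cy': 195.2707187330976, 'rvec': array([ 2.02894094,  0.97791952, -0.52245127]), 'tvec': array([-0.37525051, -0.14736665,  1.65699684])} 0.99179296875
side {'fov_y': 42.1840043628546, 'cx': 322.4182683002885, 'cy': 202.88934802889816, 'rvec': array([ 0.85405574, -2.48434486,  1.19236238]), 'tvec': array([0.43494503, 0.18072748, 1.16269223])} 0.98528125
```

View pics/scene0.png

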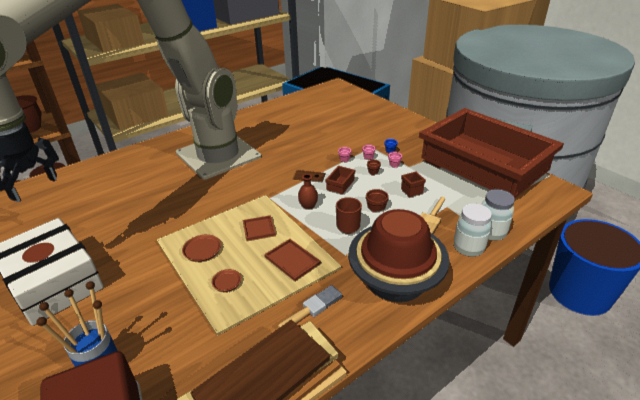

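View pics/side0.png

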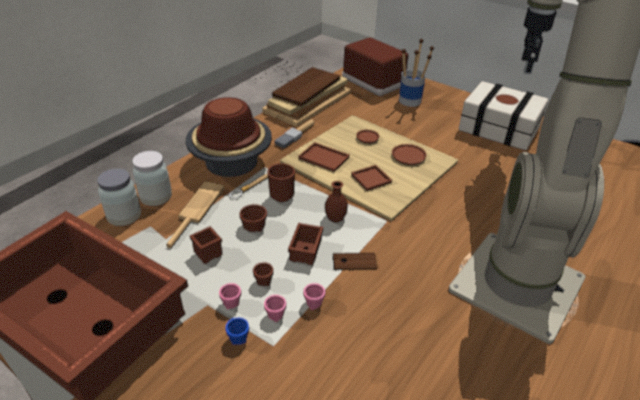

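Candidates in scene (side) pixels:
- wide round pot 376,200 (253,218)
- small round pot 373,167 (263,274). The pink pots at 345,154, 369,152 and 395,159 and the blue one at 391,146 are decoys.
- oblong pot 341,180 (306,243)
- square pot 413,184 (207,245)
- leave alone: cup 348,215 and vase 308,193
- trays: drum 202,248, small 227,281, square 260,228, rect 292,260

Clutter includes the planter, the bowl with an upturned pot, and a brown block at 309,175.

```bash
python3 - <<'E'
from h import *
c,im,d=load('side');P=cloud(c,d)
c2,im2,d2=load('scene');P2=cloud(c2,d2)
def f(P,im,uv,h,r=0.075,lab=''):
    p0=P[uv[1],uv[0]]
    hsv=cv2.cvtColor(im,cv2.COLOR_RGB2HSV)
    brown=((hsv[...,0]<10)|(hsv[...,0]>172))&(hsv[...,1]>90)
    near=np.linalg.norm(P[...,:2]-p0[:2],axis=2)<r
    m=(brown&near).astype(np.uint8)
    n,l,st,ce=cv2.connectedComponentsWithStats(m)
    k=l[uv[1],uv[0]]; q=P[(l==k)&(l>0)]
    zt=np.percentile(q[:,2],97)
    t=q[(abs(q[:,2]-h)<0.006)]
    out=[lab,'p0',p0.round(3),'zmax',zt.round(4),len(q),len(t)]
    if len(t)>8:
        xy=(t[:,:2]*1000).astype(np.float32)
        rr=cv2.minAreaRect(xy);ce=cv2.minEnclosingCircle(xy)
        out+=['rect',np.round(rr[0],1),np.round(rr[1],1),round(rr[2],1),'circ',np.round(ce[0],1),round(ce[1],1)]
    print(*out)
S=dict(rect=((306,243),(341,180),.046),drum=((253,218),(376,200),.046),square=((207,245),(413,184),.058),small=((263,274),(373,167),.042),
 cup=((282,182),(348,215),.088),vase=((336,203),(308,193),.108),block=((355,261),(309,175),.02),
 tdrum=((409,155),(202,248),.02),tsmall=((367,137),(227,281),.02),tsq=((371,178),(260,228),.02),trect=((324,156),(292,260),.02))
for k,(a,b,h) in S.items():
    f(P,im,a,h,lab=k+' side');f(P2,im2,b,h,lab=k+' scene')
for n,(u,v),Q in(('board',(385,195),P),('paper',(350,220),P),('bench',(420,250),P),('bench',(120,200),P2),('board',(180,270),P2)): print(n,Q[v-3:v+4,u-3:u+4,2].round(4).mean(),Q[v-3:v+4,u-3:u+4,2].std())
big=np.hstack([cv2.resize(im[190:300,180:390],None,fx=3.8,fy=3.8,interpolation=2)]);save('crop1',big)
E
```

```text
rect side p0 [0.445 0.199 0.008] zmax 0.0486 853 278 rect [430.8 217.4] [60.4 93.4] 24.5 circ [430.  216.2] 53.0
rect scene p0 [0.419 0.23  0.009] zmax 0.0472 551 162 rect [436.  211.6] [63.7 97. ] 25.0 circ [434.4 211.7] 52.5
drum side p0 [0.607 0.21  0.007] zmax 0.0482 452 123 rect [586.  228.2] [63.1 66.2] 34.6 circ [587.7 228. ] 34.2
drum scene p0 [0.572 0.242 0.009] zmax 0.0462 390 106 rect [591.1 223.2] [62.3 70.1] 46.4 circ [591.4 223. ] 36.1
square side p0 [0.579 0.383 0.059] zmax 0.0606 613 207 rect [601.8 368.1] [51.9 54.7] 76.2 circ [601.4 368. ] 34.1
square scene p0 [0.628 0.339 0.056] zmax 0.0592 447 123 rect [605.8 362.5] [57.1 56.3] 76.3 circ [606.5 362.4] 37.0
small side p0 [0.455 0.339 0.011] zmax 0.0441 292 97 rect [442. 351.] [38.7 45.4] 43.3 circ [441.8 350.1] 23.2
small scene p0 [0.457 0.336 0.034] zmax 0.0426 149 50 rect [447.6 345.4] [43.2 46.7] 38.1 circ [446.  344.9] 25.0
cup side p0 [0.587 0.119 0.076] zmax 0.0897 698 127 rect [609.1  96.6] [66.6 71.9] 42.1 circ [609.7  96.4] 36.6
cup scene p0 [0.639 0.07  0.079] zmax 0.0881 767 131 rect [613.4  92.4] [68.6 
[... 277 characters left out ...]
nt call last):
  File "<stdin>", line 24, in <module>
  File "<stdin>", line 12, in f
    return _quantile_unchecked(
        a, q, axis, out, overwrite_input, method, keepdims, weights)
    return _ureduce(a,
                    func=_quantile_ureduce_func,
    ...<5 lines>...
                    overwrite_input=overwrite_input,
                    method=method)
    r = func(a, **kwargs)
    result = _quantile(arr,
                       quantiles=q,
    ...<2 lines>...
                       out=out,
                       weights=wgt)
    slices_having_nans = np.isnan(arr[-1, ...])
                                  ~~~^^^^^^^^^
IndexError: index -1 is out of bounds for axis 0 with size 0
```

```bash
python3 - <<'E'
from h import *
L={n:load(n) for n in('side','scene')}
for n,uvs in(('side',dict(d=(409,155),s=(367,137),q=(371,178),r=(324,156),block=(355,261))),('scene',dict(d=(202,248),s=(227,281),q=(260,228),r=(292,260),block=(309,175)))):
    c,im,d=L[n];P=cloud(c,d);hsv=cv2.cvtColor(im,cv2.COLOR_RGB2HSV)
    for k,(u,v) in uvs.items(): print(n,k,P[v,u].round(3),hsv[v,u])
    b=((hsv[...,0]<10)|(hsv[...,0]>170))&(hsv[...,1]>90)&(hsv[...,2]>25)
    b=cv2.morphologyEx(b.astype(np.uint8),cv2.MORPH_OPEN,np.ones((3,3)))
    for k,(u,v) in uvs.items():
        nn,l,st,ce=cv2.connectedComponentsWithStats(b)
        w=l[v-6:v+7,u-6:u+7];w=w[w>0]
        if len(w)==0: print(k,'none');continue
        kk=np.bincount(w).argmax();q=P[l==kk]
        t=q[q[:,2]>0.019 if k!='block' else q[:,2]>-1];xy=(t[:,:2]*1000).astype(np.float32)
        rr=cv2.minAreaRect(xy);cc=cv2.minEnclosingCircle(xy)
        print(n,k,len(q),q[:,2].min().round(3),q[:,2].max().round(3),np.round(rr[0],1),np.round(rr[1],1),round(rr[2],1),np.round(cc[0],1),round(cc[1],1))
for n,(u,v),s in(('board',(385,195),'side'),('paper',(350,220),'side'),('bench',(420,250),'side'),('bench',(120,200),'scene'),('board',(180,265),'scene')):
    Q=cloud(L[s][0],L[s][2]);print(s,n,Q[v-3:v+4,u-3:u+4,2].mean().round(4))
save('crop1',cv2.resize(L['side'][1][190:300,180:390],None,fx=3.8,fy=3.8,interpolation=2))
c=bot.calibration('wrist');M=R.from_rotvec(np.ravel(c['rvec'])).as_matrix();print(c,'campos',-M.T@np.ravel(c['tvec']),'axis',M[2])
E
```

```text
side d [ 0.436 -0.272  0.019] [  7 140 135]
side s [ 0.587 -0.278  0.018] [  8 131 136]
side q [ 0.462 -0.108  0.017] [  7 140 135]
side r [ 0.63  -0.116  0.014] [  9 143 134]
side block [0.32  0.175 0.008] [ 13 145  97]
side d 463 0.013 0.864 [151.9 282.6] [  91.2 1346.3] 27.3 [166.8 290.4] 673.8
side s 181 0.014 0.864 [230.9 290.2] [  59.  1405.2] 32.0 [246.8 300.2] 702.7
side q 464 0.012 0.864 [164.6 365.9] [  96.7 1206.3] 32.3 [185.7 379.2] 603.6
side r 668 0.012 0.864 [297.3 390.7] [ 132.7 1308.4] 33.2 [282.7 381.1] 656.0
block none
scene d [ 0.444 -0.276  0.021] [  8 174 138]
scene s [ 0.59  -0.28   0.018] [  8 173 137]
scene q [ 0.466 -0.108  0.015] [  8 171 137]
scene r [ 0.627 -0.11   0.013] [  8 176 135]
scene block [0.447 0.083 0.105] [  8 174  57]
scene d 745 0.011 0.851 [ 884.6 -391. ] [  98.  1018.6] 75.4 [ 878.1 -415.9] 509.8
scene s 471 0.012 0.851 [ 954.1 -433.1] [ 69.  861.5] 67.4 [ 959.8 -419.4] 431.2
scene q 569 0.011 0.851 [ 903.5 -312.1] [  79.8 1051.3] 65.5 [ 897.2 -325.8] 526.3
scene r 1176 0.011 0.851 [ 980.8 -292.9] [132.4 934.3] 62.6 [ 965.7 -322. ] 468.4
scene block 432 0.004 0.851 [ 837.  -211.2] [  54.4 1272.1] 53.6 [ 838.9 -208.6] 636.5
side board 0.0132
side paper 0.0016
side bench 0.0014
scene bench -0.0002
scene board 0.0117
{'fov_y': 65.70646984690485, 'cx': 321.500270669805, 'cy': 198.92545739567416, 'rvec': array([-2.43473305,  1.56874204,  0.22283194]), 'tvec': array([-0.62375644, -0.03453529,  0.37935746])} campos [ 0.32370316 -0.53814997  0.37388198] axis [-0.25341637 -0.11482779 -0.96051795]
```

View pics/crop1.png

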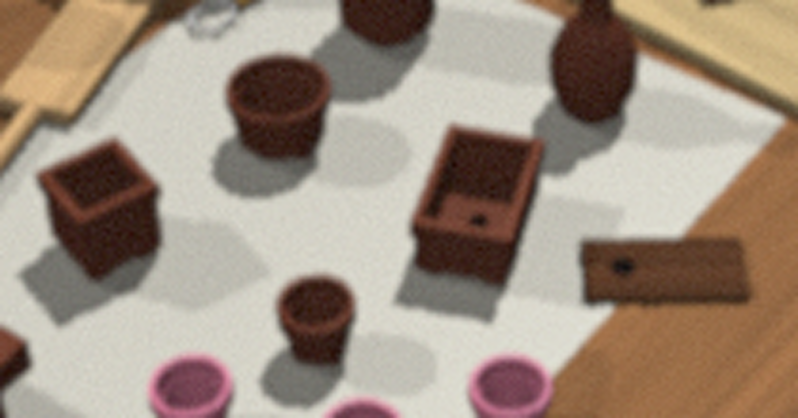

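The crop confirms the choice: rect (480,205), drum (278,105), square (100,210) and small (316,320), all red-brown. The pink pots below are left alone. Now I'll move over the trays and look with the wrist camera.

Request:
carry_out --motion '[[[434,-231,-70,0,0,0,1],[434,-231,-70,0,0,0,1],[434,-231,-70,0,0,0,1],[434,-231,-70,0,0,0,1],[434,-231,-70,0,0,0,1],[434,-231,-70,0,0,0,1],[434,-231,-70,0,0,0,1],[434,-231,-70,0,0,0,1]]]'

```text
time_s: 1.1
tcp_pos: [0.559, -0.1772, 0.3015]
tcp_rot: [0.0, 0.977, 0.212, -0.0]
ft_force: [0.6, -0.7, 0.0]
gripper_width: 1.002
grip_force: 0.0
```

Request:
carry_out --motion '[[[0,0,0,0,0,0,1],[0,0,0,0,0,0,1],[0,0,0,0,0,0,1]]]'

```text
time_s: 1.48
tcp_pos: [0.5575, -0.1805, 0.301]
tcp_rot: [0.0, 0.978, 0.211, -0.0]
ft_force: [-0.4, 0.1, 0.1]
gripper_width: 0.998
grip_force: 0.0
```

```bash
cat >> h.py <<'E'
def wcloud(c,d):
    f=200/np.tan(np.radians(c['fov_y'])/2);v,u=np.mgrid[0:400,0:640]
    x=u-c['cx'];y=v-c['cy'];r=np.hypot(x,y)+1e-9;t=r/f
    z=d;rad=np.tan(t)*z
    P=np.stack([rad*x/r,rad*y/r,z],-1)
    M=R.from_rotvec(np.ravel(c['rvec'])).as_matrix();return (P-np.ravel(c['tvec']))@M
def blobs(P,im,d,zlo,zhi,amin=300):
    hsv=cv2.cvtColor(im,cv2.COLOR_RGB2HSV)
    b=((hsv[...,0]<11)|(hsv[...,0]>170))&(hsv[...,1]>100)&(d>0)&(P[...,2]<.2)
    n,l,st,ce=cv2.connectedComponentsWithStats(cv2.morphologyEx(b.astype(np.uint8),cv2.MORPH_OPEN,np.ones((3,3))))
    for k in range(1,n):
        if st[k,4]<amin: continue
        q=P[l==k];t=q[(q[:,2]>zlo)&(q[:,2]<zhi)]
        if len(t)<20: continue
        xy=(t[:,:2]*1000).astype(np.float32);rr=cv2.minAreaRect(xy);cc=cv2.minEnclosingCircle(xy)
        print('px',ce[k].round(),st[k,4],len(t),'zmax',np.percentile(q[:,2],98).round(4),'rect',np.round(rr[0],1),np.round(rr[1],1),round(rr[2],1),'circ',np.round(cc[0],1),round(cc[1],1))
def go(x,y,z,close=None):
    s=bot.get_state();q=R.from_quat(np.roll(s['tcp_rot'],-1));D=q.inv().apply(np.array([x,y,z])-s['tcp_pos']*1000)
    Y=q.as_matrix()[:,1];a=np.degrees(np.arctan2(Y[1],Y[0]));o=''
    if close is not None:
        o=[round((a-close+90)%180-90,1)]
    print('shift',D.round(1),'yang',a.round(1),'wz',o,'tilt',q.as_matrix()[2,2].round(5))
def st():
    s=bot.get_state();print('t',round(s['time_s'],2),'tcp',(s['tcp_pos']*1000).round(1),'q',s['joint_pos'].round(2),'F',s['ft_force'].round(1),'w',round(s['gripper_width'],3),'g',round(s['grip_force'],1))
E
python3 - <<'E'
from h import *
st();c,im,d=snap('wrist');save('w1',im)
P=wcloud(c,d);blobs(P,im,d,.018,.035)
E
```

```text
t 1.48 tcp [ 557.5 -180.5  301. ] q [ 0.55  0.24 -0.38  1.44  0.09  1.47 -0.98] F [-0.4  0.1  0.1] w 0.998 g 0.0
px [294.  95.] 4299 397 zmax 0.0244 rect [ 628.2 -104.8] [119.6  78.9] 6.6 circ [ 628.5 -105.9] 70.2
px [395. 170.] 845 369 zmax 0.0201 rect [ 591.5 -280.2] [57.3 53.1] 89.2 circ [ 588.6 -276.9] 32.1
px [249. 203.] 1377 84 zmax 0.0185 rect [ 462.2 -105.9] [70.8 64.9] 78.2 circ [ 461.5 -107.3] 38.4
px [347. 259.] 1812 787 zmax 0.0202 rect [ 436.1 -275. ] [86.7 87.4] 24.1 circ [ 438.1 -274. ] 46.9
```

View pics/w1.png

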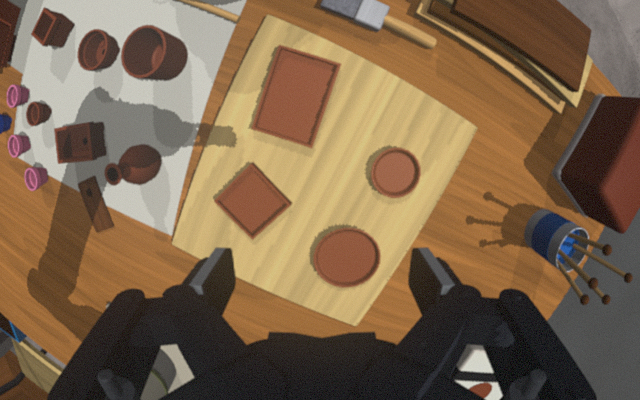

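The wrist picture shows all four trays clear of the gripper: rect 294,95, small 395,170, square 252,200 and drum 347,257. The darker rims were partly lost from the mask, so I'll widen it.

```bash
python3 - <<'E'
from h import *
c,im,d=load('wrist');P=wcloud(c,d)
hsv=cv2.cvtColor(cv2.GaussianBlur(im,(3,3),0),cv2.COLOR_RGB2HSV)
for x in range(358,436,3): print(x,hsv[170,x],P[170,x,2].round(3),end=' ')
print()
bz=P[...,2];yel=(hsv[...,0]>=14)&(hsv[...,0]<35)
roi=np.zeros((400,640),np.uint8);cv2.fillConvexPoly(roi,np.array([[266,17],[474,126],[355,324],[174,243]]),1)
m=((roi>0)&~yel).astype(np.uint8)
m=cv2.erode(cv2.morphologyEx(m,cv2.MORPH_OPEN,np.ones((3,3))),None,iterations=0)
n,l,s,ce=cv2.connectedComponentsWithStats(m)
for k in range(1,n):
    if s[k,4]<400: continue
    q=P[l==k];print(ce[k].round(),s[k])
    for lo,hi in((.008,.04),(.019,.04)):
        t=q[(q[:,2]>lo)&(q[:,2]<hi)];xy=(t[:,:2]*1000).astype(np.float32);rr=cv2.minAreaRect(xy);cc=cv2.minEnclosingCircle(xy)
        print('   ',len(t),np.round(rr[0],1),np.round(rr[1],1),round(rr[2],1),'circ',np.round(cc[0],1),round(cc[1],1),'mean',xy.mean(0).round(1))
print('board',np.median(bz[(roi>0)&yel]))
E
```

```text
358 [ 20 107 201] 0.013 361 [ 21 107 203] 0.013 364 [ 21 107 190] 0.013 367 [ 20 103 136] 0.012 370 [ 18 114 136] 0.013 373 [ 10 137 143] 0.024 376 [ 10 136 152] 0.017 379 [ 10 136 158] 0.018 382 [ 10 135 159] 0.017 385 [ 10 131 160] 0.017 388 [ 10 134 160] 0.019 391 [ 10 135 159] 0.018 394 [ 10 135 159] 0.016 397 [ 10 135 160] 0.018 400 [ 10 132 160] 0.017 403 [ 10 135 161] 0.017 406 [  9 132 160] 0.018 409 [ 10 132 162] 0.017 412 [  9 131 161] 0.018 415 [ 12 133  98] 0.02 418 [ 11 134 110] 0.025 421 [ 19 112 193] 0.012 424 [ 21 108 196] 0.012 427 [ 20 108 204] 0.013 430 [ 21 106 214] 0.013 433 [ 21 108 213] 0.011 
[295.  95.] [ 253   46   87  101 5673]
    5644 [ 628.3 -107.5] [120.5  90.1] 5.6 circ [ 628.4 -109.2] 72.4 mean [ 628.7 -108.5]
    846 [ 628.4 -108.8] [120.5  87.5] 5.6 circ [ 628.4 -109.2] 72.4 mean [ 628.5 -105.2]
[395. 172.] [ 371  148   49   49 1883]
    1874 [ 590.2 -280.2] [69.8 69.5] 26.7 circ [ 590.5 -280.9] 37.0 mean [ 589.4 -280.4]
    674 [ 590.2 -280.2] [69.8 69.5] 26.7 circ [ 589.7 -279.8] 35.8 mean [ 589.1 -282.1]
[252. 201.] [ 215  164   75   74 2959]
    2949 [ 463.3 -108.9] [81.2 87.7] 66.4 circ [ 465.9 -109.7] 55.6 mean [ 465.2 -109.7]
    630 [ 465.7 -110.2] [80.9 82.5] 66.2 circ [ 465.9 -109.7] 55.6 mean [ 467.7 -109.2]
[346. 257.] [ 314  228   66   59 3060]
    3049 [ 441.6 -274.1] [100.5  99.7] 23.7 circ [ 440.8 -273. ] 51.6 mean [ 440.6 -274.6]
    838 [ 441.7 -274.2] [100.5  99.5] 23.7 circ [ 441.7 -274.1] 51.1 mean [ 437.1 -276. ]
board 0.012761228429950386
```

Request:
carry_out --motion '[[[190,-484,0,0,0,-90,1],[190,-484,0,0,0,-90,1],[190,-484,0,0,0,-90,1],[190,-484,0,0,0,-90,1],[190,-484,0,0,0,-90,1],[190,-484,0,0,0,-90,1],[190,-484,0,0,0,-90,1],[190,-484,0,0,0,-90,1]]]'

```text
time_s: 2.52
tcp_pos: [0.5323, 0.3208, 0.3014]
tcp_rot: [0.001, 0.569, 0.822, 0.0]
ft_force: [0.4, 0.3, 0.2]
gripper_width: 1.0
grip_force: 0.0
```

```bash
python3 - <<'E'
from h import *
st();go(530,340,300,24.5)
E
```

```text
t 2.52 tcp [532.3 320.8 301.4] q [-0.02  0.41 -0.82  1.32  0.3   1.53 -0.45] F [0.4 0.3 0.2] w 1.0 g 0.0
shift [18.7  4.6  1.4] yang 20.6 wz [np.float64(-3.9)] tilt -1.0
```

Request:
carry_out --motion '[[[15,4,0,0,0,-4,1],[15,4,0,0,0,-4,1],[15,4,0,0,0,-4,1]]]'

```text
time_s: 2.9
tcp_pos: [0.5313, 0.3338, 0.3012]
tcp_rot: [0.0, 0.544, 0.839, -0.0]
ft_force: [0.5, -0.9, 0.5]
gripper_width: 0.998
grip_force: 0.0
```

```bash
python3 - <<'E'
from h import *
st();c,im,d=snap('wrist');save('w2',im);P=wcloud(c,d)
print('lips');blobs(P,im,d,.037,.052,100)
print('square');blobs(P,im,d,.052,.065,100)
E
```

```text
t 2.9 tcp [531.3 333.8 301.2] q [-0.04  0.43 -0.83  1.31  0.31  1.54 -0.42] F [ 0.5 -0.9  0.5] w 0.998 g 0.0
lips
px [505.  47.] 15485 75 zmax 0.1198 rect [799.9 657.6] [230.8  52.4] 87.9 circ [784.1 658. ] 115.6
px [228. 203.] 1174 490 zmax 0.0482 rect [435.2 216.8] [60.8 89.8] 24.8 circ [436.5 217.3] 52.4
square
px [505.  47.] 15485 50 zmax 0.1198 rect [782.4 549.8] [108.7  34.5] 26.3 circ [775.  564.6] 54.3
px [381. 161.] 539 423 zmax 0.0601 rect [604.7 366.4] [51.7 52.4] 75.8 circ [604.2 366.5] 35.2
```

View pics/w2.png

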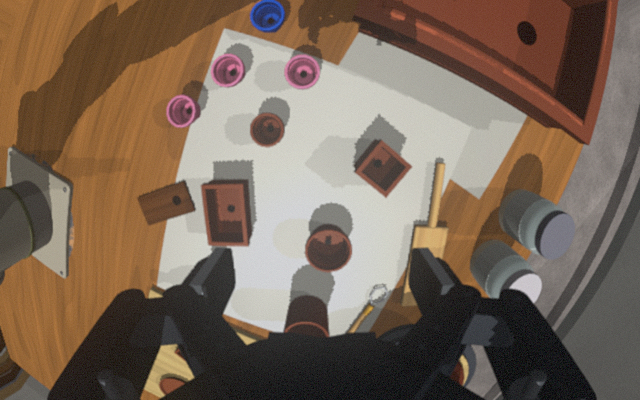

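The view shows rect 228,210, drum 328,250, square 382,167 and small 267,130, with the cup half hidden under the hand and the vase out of sight. I'll get the rims of the round pots by height, then go over the oblong pot.

```bash
python3 - <<'E'
from h import *
c,im,d=load('wrist');P=wcloud(c,d)
for n,x,y,r,lo,hi in(('rect',435,217,58,38,54),('drum',590,226,40,38,54),('small',444,348,30,34,50),('sq',604,366,42,51,66)):
    m=(d>0)&(np.hypot(P[...,0]*1000-x,P[...,1]*1000-y)<r)&(P[...,2]*1000>lo)&(P[...,2]*1000<hi)
    xy=(P[m][:,:2]*1000).astype(np.float32);rr=cv2.minAreaRect(xy);cc=cv2.minEnclosingCircle(xy);e=cv2.fitEllipse(cv2.convexHull(xy))
    print(n,len(xy),np.round(rr[0],1),np.round(rr[1],1),round(rr[2],1),'circ',np.round(cc[0],1),round(cc[1],1),'ell',np.round(e[0],1),np.round(e[1],1))
go(435.3,216.5,110,24.6)
E
```

```text
rect 1129 [435.1 215.2] [64.5 93.1] 23.8 circ [434.5 215.1] 55.6 ell [435.4 214.5] [ 80.1 118.4]
drum 542 [589.9 227.7] [67.5 66.7] 43.5 circ [590.2 226.9] 34.7 ell [590.4 227.4] [67.4 68.4]
small 379 [447.  349.3] [44.8 45.5] 30.9 circ [446.8 349.1] 23.4 ell [447.  349.3] [45.4 46. ]
sq 788 [605.2 366. ] [54.5 55.7] 75.3 circ [605.  366.4] 36.9 ell [604.6 365.8] [65.7 74.4]
shift [ -67.4 -135.6  191.4] yang 24.1 wz [np.float64(-0.5)] tilt -1.0
```

Request:
carry_out --motion '[[[-67,-136,100,0,0,0,1],[-67,-136,180,0,0,0,1],[-67,-136,200,0,0,0,1],[-67,-136,200,0,0,0,1],[-67,-136,200,0,0,0,1],[-67,-136,200,0,0,0,1]]]' --force 30

```text
time_s: 3.7
tcp_pos: [0.4351, 0.218, 0.1021]
tcp_rot: [0.001, 0.543, 0.84, 0.0]
ft_force: [0.4, 0.4, 0.8]
gripper_width: 0.998
grip_force: 0.0
```

```bash
python3 - <<'E'
from h import *
st();go(435.2,216.0,21,24.3)
E
```

```text
t 3.7 tcp [435.1 218.  102.1] q [ 0.22  0.25 -0.85  1.94  0.22  1.05 -0.3 ] F [0.4 0.4 0.8] w 0.998 g 0.0
shift [-1.8 -0.8 81.1] yang 24.3 wz [np.float64(-0.0)] tilt -1.0
```

Request:
carry_out --motion '[[[-2,-1,50,0,0,0,1],[-2,-1,80,0,0,0,1],[-2,-1,86,0,0,0,1],[-2,-1,86,0,0,0,1]]]'

```text
time_s: 4.2
tcp_pos: [0.4353, 0.2172, 0.0167]
tcp_rot: [0.0, 0.542, 0.84, 0.001]
ft_force: [0.1, -0.0, 0.4]
gripper_width: 1.004
grip_force: 0.0
```

Request:
carry_out --motion '[[[0,0,0,0,0,0,0.4],[0,0,0,0,0,0,0.2],[0,0,0,0,0,0,0.2],[0,0,0,0,0,0,0.2],[0,0,0,0,0,0,0.2]]]' --force 30

```text
time_s: 4.82
tcp_pos: [0.4351, 0.2168, 0.0168]
tcp_rot: [0.001, 0.542, 0.84, 0.001]
ft_force: [-1.5, -0.4, 6.9]
gripper_width: 0.72
grip_force: 31.2
```

Request:
carry_out --motion '[[[0,0,-30,0,0,0,0.2],[0,0,-80,0,0,0,0.2],[0,0,-140,0,0,0,0.2],[0,0,-145,0,0,0,0.2],[0,0,-145,0,0,0,0.2]]]'

```text
time_s: 5.45
tcp_pos: [0.4341, 0.2159, 0.1602]
tcp_rot: [0.001, 0.542, 0.84, -0.0]
ft_force: [-1.2, 0.0, -2.1]
gripper_width: 0.722
grip_force: 35.4
```

```bash
python3 - <<'E'
from h import *
st();go(628.5,-108.5,160,-84.4)
E
```

```text
t 5.45 tcp [434.1 215.9 160.2] q [ 0.27  0.17 -0.89  1.88  0.14  1.16 -0.24] F [-1.2  0.  -2.1] w 0.722 g 35.4
shift [-375.7   43.2    0.6] yang 24.4 wz [np.float64(-71.2)] tilt -1.0
```

Request:
carry_out --motion '[[[-376,43,0,0,0,108.8,0.2],[-376,43,0,0,0,108.8,0.2],[-376,43,0,0,0,108.8,0.2],[-376,43,0,0,0,108.8,0.2],[-376,43,0,0,0,108.8,0.2],[-376,43,0,0,0,108.8,0.2],[-376,43,0,0,0,108.8,0.2],[-376,43,0,0,0,108.8,0.2]]]'

```text
time_s: 6.45
tcp_pos: [0.6276, -0.1092, 0.157]
tcp_rot: [-0.001, 0.97, 0.242, -0.002]
ft_force: [0.4, -0.0, -1.3]
gripper_width: 0.715
grip_force: 35.4
```

```bash
python3 - <<'E'
from h import *
st();go(628.5,-108.5,60,-84.4)
E
```

```text
t 6.45 tcp [ 627.6 -109.2  157. ] q [ 0.42  0.44 -0.42  1.5   0.19  1.24 -1.11] F [ 0.4 -0.  -1.3] w 0.715 g 35.4
shift [ 1.5  0.1 97. ] yang -62.0 wz [np.float64(22.4)] tilt -0.99999
```

Request:
carry_out --motion '[[[1,0,30,0,0,10.5,0.2],[1,0,60,0,0,20,0.2],[1,0,85,0,0,22.4,0.2],[1,0,90,0,0,22.4,0.2],[1,0,90,0,0,22.4,0.2],[1,0,90,0,0,22.4,0.2]]]'

```text
time_s: 7.2
tcp_pos: [0.63, -0.1079, 0.0712]
tcp_rot: [0.0, 0.999, 0.053, 0.001]
ft_force: [-0.3, 0.7, -2.1]
gripper_width: 0.721
grip_force: 35.3
```

```bash
cat >> h.py <<'E'
def band(P,d,x,y,r,lo,hi,n=''):
    m=(d>0)&(np.hypot(P[...,0]*1000-x,P[...,1]*1000-y)<r)&(P[...,2]*1000>lo)&(P[...,2]*1000<hi)
    xy=(P[m][:,:2]*1000).astype(np.float32)
    if len(xy)<10: print(n,'few',len(xy));return
    rr=cv2.minAreaRect(xy);cc=cv2.minEnclosingCircle(xy)
    print(n,len(xy),np.round(rr[0],1),np.round(rr[1],1),round(rr[2],1),'circ',np.round(cc[0],1),round(cc[1],1))
E
python3 - <<'E'
from h import *
st();go(628.5,-108.5,33.8,-84.4)
c,im,d=snap('wrist');save('w3',im)
E
```

```text
t 7.2 tcp [ 630.  -107.9   71.2] q [ 0.36  0.51 -0.35  1.58  0.19  1.08 -1.5 ] F [-0.3  0.7 -2.1] w 0.721 g 35.3
shift [-1.6  0.4 37.4] yang -83.9 wz [np.float64(0.5)] tilt -1.0
```

View pics/w3.png

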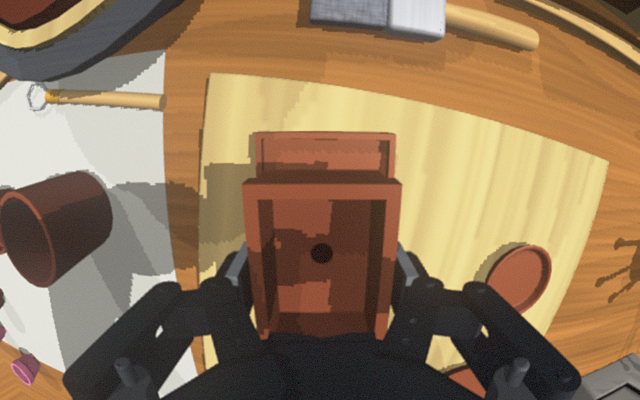

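The pot hangs level and square over its tray: pot front edge at row 180, tray front edge at row 132. I'll compare the front edges in world x.

```bash
python3 - <<'E'
from h import *
c,im,d=load('wrist');P=wcloud(c,d)*1000
for n,v0,v1 in(('lip',176,200),('tray',126,142)):
    for u in (290,325,360):
        print(n,u,[(int(v),*P[v,u-2:u+3].mean(0).round(1).tolist()) for v in range(v0,v1,2 if n=='tray' else 2)])
E
```

```text
lip 290 [(176, 671.0, -88.0, 78.3), (178, 672.8, -89.1, 90.5), (180, 673.1, -89.6, 95.4), (182, 673.2, -89.9, 99.1), (184, 673.0, -90.1, 101.3), (186, 672.1, -90.2, 101.0), (188, 671.3, -90.2, 100.8), (190, 670.6, -90.3, 101.0), (192, 669.7, -90.3, 100.6), (194, 669.0, -90.4, 101.0), (196, 668.2, -90.5, 101.0), (198, 667.4, -90.6, 101.1)]
lip 325 [(176, 672.7, -103.7, 78.7), (178, 674.4, -103.4, 90.7), (180, 674.5, -103.3, 95.2), (182, 674.6, -103.3, 99.3), (184, 674.2, -103.3, 100.9), (186, 673.5, -103.3, 101.2), (188, 678.4, -102.5, 123.9), (190, 672.0, -103.5, 101.4), (192, 671.1, -103.6, 100.8), (194, 670.5, -103.7, 101.3), (196, 669.6, -103.8, 101.1), (198, 675.2, -102.7, 123.8)]
lip 360 [(176, 674.3, -119.5, 78.1), (178, 675.9, -117.7, 90.4), (180, 676.0, -117.2, 95.0), (182, 676.1, -116.6, 99.4), (184, 675.7, -116.5, 101.0), (186, 674.8, -116.7, 100.4), (188, 674.2, -116.6, 101.2), (190, 673.3, -116.8, 100.9), (192, 672.6, -116.9, 101.2), (194, 671.8, -117.0, 100.9), (196, 671.1, -117.0, 101.4), (198, 670.2, -117.2, 101.1)]
tray 290 [(126, 689.8, -79.9, 12.5), (128, 688.5, -80.0, 12.8), (130, 687.2, -80.1, 12.2), (132, 686.8, -81.3, 24.4), (134, 685.6, -81.5, 24.4), (136, 684.3, -81.6, 24.5), (138, 683.1, -81.7, 24.6), (140, 681.1, -81.1, 16.4)]
tray 325 [(126, 692.1, -102.5, 12.5), (128, 690.8, -102.6, 12.8), (130, 689.5, -102.7, 13.2), (132, 688.9, -102.7, 24.5), (134, 687.7, -102.8, 24.8), (136, 686.5, -102.9, 24.5), (138, 685.2, -103.1, 24.7), (140, 683.3, -103.4, 16.8)]
tray 360 [(126, 694.7, -125.1, 12.8), (128, 693.4, -125.2, 12.7), (130, 692.1, -125.4, 13.0), (132, 691.4, -124.0, 24.5), (134, 690.2, -124.1, 24.6), (136, 688.9, -124.3, 24.5), (138, 687.7, -124.4, 25.0), (140, 685.8, -125.7, 16.5)]
```

Request:
carry_out --motion '[[[-1,0.4,15,0,0,0.5,0.2],[-1,0.4,27,0,0,0.5,0.2],[-1,0.4,33,0,0,0.5,0.2],[-1,0.4,36,0,0,0.5,0.2],[-1,0.4,36.5,0,0,0.5,0.2],[-1,0.4,37,0,0,0.5,0.2],[-1,0.4,37,0,0,0.5,0.2]]]'

```text
time_s: 8.12
tcp_pos: [0.6287, -0.1084, 0.0336]
tcp_rot: [0.0, 0.999, 0.048, 0.0]
ft_force: [0.4, 0.5, -2.1]
gripper_width: 0.719
grip_force: 35.4
```

Request:
carry_out --motion '[[[0,0,0.4,0,0,0,0.2],[0,0,0.8,0,0,0,0.2],[0,0,0.8,0,0,0,0.2]]]'

```text
time_s: 8.5
tcp_pos: [0.6287, -0.1083, 0.033]
tcp_rot: [0.0, 0.999, 0.048, 0.0]
ft_force: [-2.8, 1.0, 3.3]
gripper_width: 0.719
grip_force: 35.9
```

Request:
carry_out --motion '[[[0,0,0,0,0,0,0.5],[0,0,0,0,0,0,0.8],[0,0,0,0,0,0,1],[0,0,-20,0,0,0,1],[0,0,-60,0,0,0,1],[0,0,-120,0,0,0,1],[0,0,-140,0,0,0,1],[0,0,-140,0,0,0,1]]]'

```text
time_s: 9.5
tcp_pos: [0.6295, -0.1084, 0.1752]
tcp_rot: [0.0, 0.999, 0.048, 0.002]
ft_force: [-0.0, 1.2, -1.2]
gripper_width: 0.998
grip_force: 0.0
```

```bash
python3 - <<'E'
from h import *
st();go(590,227,140,20)
c,im,d=snap('wrist');P=wcloud(c,d);band(P,d,628,-108,58,56,70,'lip');band(P,d,628,-108,80,20,28,'tray')
E
```

```text
t 9.5 tcp [ 629.5 -108.4  175.2] q [ 0.37  0.42 -0.36  1.48  0.15  1.26 -1.48] F [-0.   1.2 -1.2] w 0.998 g 0.0
shift [  -7.  -337.7   34.7] yang -84.4 wz [np.float64(75.6)] tilt -0.99999
lip 2474 [ 627.5 -107.3] [92.2 63.2] 5.5 circ [ 627.8 -107.2] 54.9
tray 5314 [ 628.3 -108.7] [122.5  88.9] 5.6 circ [ 628.1 -109.1] 74.7
```

Request:
carry_out --motion '[[[-7,-338,0,0,0,-75,1],[-7,-338,0,0,0,-75,1],[-7,-338,0,0,0,-75,1],[-7,-338,10,0,0,-75,1],[-7,-338,35,0,0,-75,1],[-7,-338,50,0,0,-75,1],[-7,-338,60,0,0,-75,1],[-7,-338,60,0,0,-75,1]]]'

```text
time_s: 10.55
tcp_pos: [0.5874, 0.2269, 0.11]
tcp_rot: [-0.001, 0.763, 0.646, -0.002]
ft_force: [-0.1, -1.0, -0.4]
gripper_width: 1.0
grip_force: 0.0
```

Request:
carry_out --motion '[[[0,0,0,0,0,0,1],[0,0,0,0,0,0,1]]]'

```text
time_s: 10.8
tcp_pos: [0.5892, 0.2269, 0.113]
tcp_rot: [0.0, 0.764, 0.645, 0.0]
ft_force: [1.1, 0.6, 0.1]
gripper_width: 1.007
grip_force: 0.0
```

```bash
python3 - <<'E'
from h import *
st();go(590.1,227.3,16,-10)
c,im,d=snap('wrist');P=wcloud(c,d);band(P,d,590,227,42,40,54,'lip');save('w4',im)
E
```

```text
t 10.8 tcp [589.2 226.9 113. ] q [ 0.07  0.52 -0.68  1.55  0.35  1.19 -0.84] F [1.1 0.6 0.1] w 1.007 g 0.0
shift [ 0.5  0.8 97. ] yang -9.6 wz [np.float64(0.4)] tilt -1.0
lip 1820 [590.6 227.3] [67.8 66. ] 83.1 circ [591.  227.3] 34.2
```

Request:
carry_out --motion '[[[0.5,1.5,50,0,0,0,1],[0.5,1.5,80,0,0,0,1],[0.5,1.5,95,0,0,0,1],[0.5,1.5,97,0,0,0,1],[0.5,1.5,97,0,0,0,1]]]'

```text
time_s: 11.48
tcp_pos: [0.5911, 0.228, 0.0168]
tcp_rot: [0.0, 0.763, 0.646, 0.001]
ft_force: [-0.1, -0.4, 0.6]
gripper_width: 1.001
grip_force: 0.0
```

Request:
carry_out --motion '[[[0,0,0,0,0,0,0.6],[0,0,0,0,0,0,0.4],[0,0,0,0,0,0,0.4],[0,0,0,0,0,0,0.4]]]'

```text
time_s: 11.98
tcp_pos: [0.5912, 0.228, 0.0172]
tcp_rot: [0.001, 0.763, 0.646, 0.001]
ft_force: [-2.5, -1.7, 7.1]
gripper_width: 0.782
grip_force: 32.4
```

Request:
carry_out --motion '[[[0,0,-20,0,0,0,0.4],[0,0,-60,0,0,0,0.4],[0,0,-115,0,0,0,0.4],[0,0,-145,0,0,0,0.4],[0,0,-145,0,0,0,0.4],[0,0,-145,0,0,0,0.4]]]'

```text
time_s: 12.72
tcp_pos: [0.59, 0.2273, 0.1602]
tcp_rot: [0.0, 0.763, 0.646, -0.0]
ft_force: [-0.3, -0.1, -2.4]
gripper_width: 0.782
grip_force: 34.6
```

```bash
python3 - <<'E'
from h import *
st();go(441.7,-274,110,-10)
c,im,d=snap('wrist');P=wcloud(c,d);band(P,d,590,227,42,180,205,'lip')
E
```

```text
t 12.72 tcp [590.  227.3 160.2] q [ 0.08  0.49 -0.7   1.5   0.32  1.27 -0.82] F [-0.3 -0.1 -2.4] w 0.782 g 34.6
shift [-518.8  -64.    50.5] yang -9.4 wz [np.float64(0.6)] tilt -1.0
lip 7392 [593.2 228.1] [73.8 67.6] 25.6 circ [591.3 234.5] 40.3
```

Request:
carry_out --motion '[[[-519,-64,0,0,0,0,0.4],[-519,-64,0,0,0,0,0.4],[-519,-64,0,0,0,0,0.4],[-519,-64,0,0,0,0,0.4],[-519,-64,0,0,0,0,0.4],[-519,-64,0,0,0,0,0.4],[-519,-64,0,0,0,0,0.4],[-519,-64,0,0,0,0,0.4]]]'

```text
time_s: 13.78
tcp_pos: [0.4471, -0.2534, 0.1596]
tcp_rot: [-0.001, 0.763, 0.647, -0.0]
ft_force: [1.0, -0.4, -2.1]
gripper_width: 0.788
grip_force: 34.6
```

Request:
carry_out --motion '[[[-26,-3,40,0,0,0,0.4],[-26,-3,80,0,0,0,0.4],[-26,-3,90,0,0,0,0.4],[-26,-3,90,0,0,0,0.4],[-26,-3,90,0,0,0,0.4]]]'

```text
time_s: 14.4
tcp_pos: [0.4424, -0.277, 0.072]
tcp_rot: [0.001, 0.763, 0.647, 0.0]
ft_force: [0.7, 0.7, -2.4]
gripper_width: 0.783
grip_force: 34.9
```

```bash
python3 - <<'E'
from h import *
st();go(441.7,-274,33.4,-10)
c,im,d=snap('wrist');P=wcloud(c,d);save('w5',im)
band(P,d,441,-274,42,97,106,'lip');band(P,d,441,-274,58,20,28,'tray');band(P,d,441,-274,49,14,28,'tray floor')
E
```

```text
t 14.4 tcp [ 442.4 -277.    72. ] q [ 0.88  0.3  -0.46  1.89  0.16  0.99  0.19] F [ 0.7  0.7 -2.4] w 0.783 g 34.9
shift [ 2.9 -1.3 38.6] yang -9.4 wz [np.float64(0.6)] tilt -1.0
lip 4691 [ 445.6 -276.3] [73.8 67.3] 20.1 circ [ 441.6 -269.9] 41.3
tray 2529 [ 443.8 -257.5] [ 68.9 102.9] 82.1 circ [ 441.1 -274.3] 51.8
tray floor 8294 [ 442.9 -258. ] [65.4 97.9] 83.5 circ [ 441. -274.] 49.0
```

View pics/w5.png

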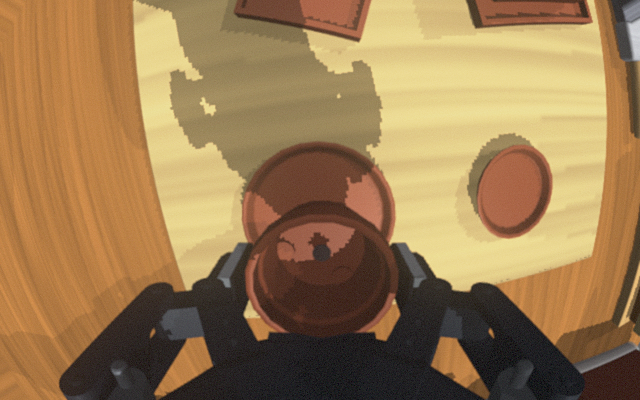

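The wide pot hangs over the large round tray: lip front at row 205, tray front at row 143.

```bash
cat >> h.py <<'E'
def front(P,d,yang,cx,cy,zlo,zhi,rad,n=''):
    a=np.radians(yang+90);e=np.array([np.cos(a),np.sin(a)]);o=np.array([-e[1],e[0]])
    Q=P*1000;w=Q[...,:2]-[cx,cy];s=w@e;t=w@o
    m=(d>0)&(Q[...,2]>zlo)&(Q[...,2]<zhi)&(abs(t)<8)&(s>0)&(s<80)
    z=np.percentile(Q[m][:,2],60);smax=np.percentile(s[m],99)
    print(n,'front at',smax.round(1),'-> centre along tool x',(smax-rad).round(1),'z',z.round(1))
E
python3 - <<'E'
from h import *
c,im,d=load('wrist');P=wcloud(c,d)
front(P,d,-9.4,442.4,-277,98,106,34,'lip');front(P,d,-9.4,442.4,-277,22.5,28,52,'tray')
E
```

```text
lip front at 33.3 -> centre along tool x -0.7 z 101.4
tray front at 53.8 -> centre along tool x 1.8 z 24.6
```

Request:
carry_out --motion '[[[2.5,-1.5,15,0,0,0,0.4],[2.5,-1.5,28,0,0,0,0.4],[2.5,-1.5,34,0,0,0,0.4],[2.5,-1.5,36.5,0,0,0,0.4],[2.5,-1.5,37,0,0,0,0.4],[2.5,-1.5,37.5,0,0,0,0.4],[2.5,-1.5,38,0,0,0,0.4],[2.5,-1.5,38,0,0,0,0.4]]]'

```text
time_s: 15.45
tcp_pos: [0.4401, -0.2742, 0.0341]
tcp_rot: [-0.0, 0.763, 0.646, -0.001]
ft_force: [-10.5, 5.7, 22.4]
gripper_width: 0.782
grip_force: 36.7
```

Request:
carry_out --motion '[[[0,0,-0.5,0,0,0,0.4],[0,0,-0.5,0,0,0,0.4]]]'

```text
time_s: 15.7
tcp_pos: [0.4402, -0.2742, 0.0341]
tcp_rot: [-0.0, 0.763, 0.646, -0.0]
ft_force: [-7.7, 5.0, 16.2]
gripper_width: 0.786
grip_force: 36.2
```

Request:
carry_out --motion '[[[0,0,-0.8,0,0,0,0.4],[0,0,-0.8,0,0,0,0.6],[0,0,-0.8,0,0,0,0.8],[0,0,-0.8,0,0,0,1],[0,0,-20,0,0,0,1],[0,0,-60,0,0,0,1],[0,0,-120,0,0,0,1],[0,0,-140,0,0,0,1]]]'

```text
time_s: 16.7
tcp_pos: [0.4418, -0.2749, 0.1768]
tcp_rot: [0.003, 0.763, 0.647, 0.001]
ft_force: [-0.9, -0.4, -0.0]
gripper_width: 1.001
grip_force: 0.0
```

```bash
python3 - <<'E'
from h import *
st();go(605,366,140,-14.4)
c,im,d=snap('wrist');P=wcloud(c,d);band(P,d,441,-274,43,56,70,'lip');band(P,d,441,-274,58,20,28,'tray')
E
```

```text
t 16.7 tcp [ 441.8 -274.9  176.8] q [ 0.91  0.17 -0.48  1.79  0.09  1.19  0.24] F [-0.9 -0.4 -0. ] w 1.001 g 0.0
shift [659.1  55.7  35.6] yang -9.4 wz [np.float64(5.0)] tilt -0.99999
lip 1294 [ 441. -275.] [67.2 66.9] 61.6 circ [ 441.  -275.3] 34.2
tray 3416 [ 441.6 -274.6] [102.5 102. ] 34.5 circ [ 441.2 -274.8] 52.0
```

Request:
carry_out --motion '[[[659,56,0,0,0,5,1],[659,56,0,0,0,5,1],[659,56,0,0,0,5,1],[659,56,0,0,0,5,1],[659,56,0,0,0,5,1],[659,56,0,0,0,5,1],[659,56,0,0,0,5,1],[659,56,0,0,0,5,1]]]'

```text
time_s: 17.75
tcp_pos: [0.5642, 0.2118, 0.1724]
tcp_rot: [0.0, 0.791, 0.612, -0.0]
ft_force: [1.1, -0.1, 0.3]
gripper_width: 1.0
grip_force: 0.0
```

```bash
python3 - <<'E'
from h import *
st();go(605,366,130,-14.5)
E
```

```text
t 17.75 tcp [564.2 211.8 172.4] q [ 0.16  0.43 -0.77  1.57  0.3   1.27 -0.9 ] F [ 1.1 -0.1  0.3] w 1.0 g 0.0
shift [159.5   1.   42.3] yang -14.5 wz [np.float64(0.0)] tilt -1.0
```

Request:
carry_out --motion '[[[150,1,20,0,0,0,1],[150,1,45,0,0,0,1],[150,1,45,0,0,0,1],[150,1,45,0,0,0,1],[150,1,45,0,0,0,1]]]'

```text
time_s: 18.38
tcp_pos: [0.6024, 0.3543, 0.1278]
tcp_rot: [0.0, 0.791, 0.612, -0.0]
ft_force: [-0.0, -0.8, -0.6]
gripper_width: 1.0
grip_force: 0.0
```

```bash
python3 - <<'E'
from h import *
st()
c,im,d=snap('wrist');P=wcloud(c,d);band(P,d,605,366,42,53,66,'lip');go(605,366,28.5,-14.5)
E
```

```text
t 18.38 tcp [602.4 354.3 127.8] q [-0.13  0.67 -0.72  1.33  0.44  1.3  -1.11] F [-0.  -0.8 -0.6] w 1.0 g 0.0
lip 2563 [605.4 366.5] [54.8 54.5] 75.4 circ [605.2 366.6] 38.5
shift [12.4 -1.  99.8] yang -14.5 wz [np.float64(-0.0)] tilt -1.0
```

Request:
carry_out --motion '[[[13,-1,30,0,0,0,1],[13,-1,70,0,0,0,1],[13,-1,95,0,0,0,1],[13,-1,99,0,0,0,1],[13,-1,99,0,0,0,1]]]'

```text
time_s: 19.05
tcp_pos: [0.6053, 0.3676, 0.0304]
tcp_rot: [0.0, 0.791, 0.612, 0.001]
ft_force: [-0.2, -0.6, 1.0]
gripper_width: 1.003
grip_force: 0.0
```

Request:
carry_out --motion '[[[0,0,0,0,0,0,0.4],[0,0,0,0,0,0,0],[0,0,0,0,0,0,0],[0,0,0,0,0,0,0],[0,0,0,0,0,0,0]]]'

```text
time_s: 19.68
tcp_pos: [0.6051, 0.3683, 0.0303]
tcp_rot: [0.0, 0.79, 0.612, 0.001]
ft_force: [0.0, -1.9, 5.8]
gripper_width: 0.626
grip_force: 31.2
```

Request:
carry_out --motion '[[[0,0,-20,0,0,0,0],[0,0,-60,0,0,0,0],[0,0,-115,0,0,0,0],[0,0,-145,0,0,0,0],[0,0,-145,0,0,0,0],[0,0,-145,0,0,0,0]]]'

```text
time_s: 20.42
tcp_pos: [0.6041, 0.3678, 0.1734]
tcp_rot: [0.0, 0.79, 0.613, -0.001]
ft_force: [0.4, -0.1, -3.4]
gripper_width: 0.626
grip_force: 32.6
```

```bash
python3 - <<'E'
from h import *
st();go(465.8,-109.8,173,-23.8)
E
```

```text
t 20.43 tcp [604.1 367.8 173.4] q [-0.15  0.65 -0.73  1.25  0.43  1.39 -1.11] F [ 0.4 -0.1 -3.4] w 0.626 g 32.6
shift [-497.   -14.9    0.9] yang -14.4 wz [np.float64(9.4)] tilt -1.0
```

Request:
carry_out --motion '[[[-497,-15,0,0,0,9.4,0],[-497,-15,0,0,0,9.4,0],[-497,-15,0,0,0,9.4,0],[-497,-15,0,0,0,9.4,0],[-497,-15,0,0,0,9.4,0],[-497,-15,0,0,0,9.4,0],[-497,-15,0,0,0,9.4,0],[-497,-15,0,0,0,9.4,0]]]'

```text
time_s: 21.42
tcp_pos: [0.4642, -0.1116, 0.173]
tcp_rot: [-0.001, 0.838, 0.545, -0.001]
ft_force: [0.5, -1.1, -0.2]
gripper_width: 0.622
grip_force: 32.6
```

Request:
carry_out --motion '[[[0,0,0,0,0,0,0],[0,0,0,0,0,0,0]]]'

```text
time_s: 21.68
tcp_pos: [0.4654, -0.1092, 0.1732]
tcp_rot: [-0.001, 0.838, 0.546, -0.0]
ft_force: [-0.1, 0.2, -1.1]
gripper_width: 0.624
grip_force: 32.6
```

```bash
python3 - <<'E'
from h import *
st();go(465.8,-109.8,85,-23.8)
E
```

```text
t 21.68 tcp [ 465.4 -109.2  173.2] q [ 0.73  0.1  -0.62  1.88  0.06  1.18 -0.33] F [-0.1  0.2 -1.1] w 0.624 g 32.6
shift [-0.4  0.7 88.2] yang -23.9 wz [np.float64(-0.1)] tilt -1.0
```

Request:
carry_out --motion '[[[0,0.5,40,0,0,0,0],[0,0.5,80,0,0,0,0],[0,0.5,88,0,0,0,0],[0,0.5,88,0,0,0,0],[0,0.5,88,0,0,0,0]]]'

```text
time_s: 22.3
tcp_pos: [0.4675, -0.1095, 0.0875]
tcp_rot: [0.001, 0.838, 0.546, 0.001]
ft_force: [0.7, 0.4, -1.1]
gripper_width: 0.629
grip_force: 32.6
```

```bash
python3 - <<'E'
from h import *
st();go(465.8,-109.8,47.3,-23.8)
c,im,d=snap('wrist');P=wcloud(c,d);t=bot.get_state()['tcp_pos']*1000
front(P,d,-23.9,t[0],t[1],109,118,27,'lip');front(P,d,-23.9,t[0],t[1],22.5,28,41,'tray');save('w6',im)
E
```

```text
t 22.3 tcp [ 467.5 -109.5   87.5] q [ 0.7   0.21 -0.61  1.97  0.14  1.   -0.39] F [ 0.7  0.4 -1.1] w 0.629 g 32.6
shift [-1.  -1.5 40.2] yang -23.8 wz [np.float64(-0.0)] tilt -1.0
lip front at 26.2 -> centre along tool x -0.8 z 115.9
tray front at 39.9 -> centre along tool x -1.1 z 24.9
```

View pics/w6.png

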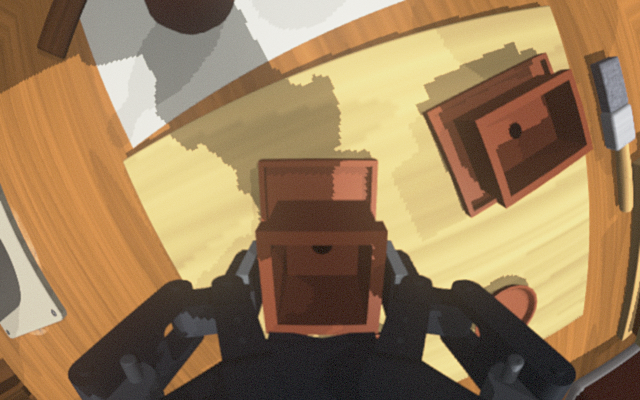

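The square pot is parallel to its tray and centred on it: pot columns 259 to 385, tray columns 259 to 377. I'll lower it.

Request:
carry_out --motion '[[[0,-1.2,15,0,0,0,0],[0,-1.2,28,0,0,0,0],[0,-1.2,35,0,0,0,0],[0,-1.2,38,0,0,0,0],[0,-1.2,39,0,0,0,0],[0,-1.2,39.5,0,0,0,0],[0,-1.2,39.5,0,0,0,0]]]'

```text
time_s: 23.22
tcp_pos: [0.4655, -0.1093, 0.0467]
tcp_rot: [0.0, 0.838, 0.546, 0.0]
ft_force: [-0.2, 0.1, -1.2]
gripper_width: 0.626
grip_force: 32.7
```

Request:
carry_out --motion '[[[0,0,0.5,0,0,0,0],[0,0,0.5,0,0,0,0],[0,0,0.5,0,0,0,0]]]'

```text
time_s: 23.6
tcp_pos: [0.4655, -0.1093, 0.0462]
tcp_rot: [0.0, 0.838, 0.546, 0.0]
ft_force: [-0.5, 0.7, 3.3]
gripper_width: 0.625
grip_force: 33.1
```

Contact. I'll release, rise and check, then go to the small pot.

Request:
carry_out --motion '[[[0,0,0,0,0,0,0.4],[0,0,0,0,0,0,0.7],[0,0,0,0,0,0,1],[0,0,-20,0,0,0,1],[0,0,-60,0,0,0,1],[0,0,-120,0,0,0,1],[0,0,-130,0,0,0,1],[0,0,-130,0,0,0,1]]]'

```text
time_s: 24.6
tcp_pos: [0.4655, -0.1094, 0.1762]
tcp_rot: [0.001, 0.838, 0.546, 0.0]
ft_force: [0.0, -0.2, -0.8]
gripper_width: 1.001
grip_force: 0.0
```

```bash
python3 - <<'E'
from h import *
st();go(446.8,349.1,130,10)
c,im,d=snap('wrist');P=wcloud(c,d);band(P,d,466,-110,45,68,82,'lip');band(P,d,466,-110,65,20,28,'tray')
E
```

```text
t 24.6 tcp [ 465.5 -109.4  176.2] q [ 0.74  0.09 -0.63  1.88  0.06  1.18 -0.33] F [ 0.  -0.2 -0.8] w 1.001 g 0.0
shift [ 411.8 -202.6   45.8] yang -23.9 wz [np.float64(-33.9)] tilt -1.0
lip 1876 [ 465.  -111.3] [55.2 54.4] 66.4 circ [ 465.  -110.9] 38.2
tray 2389 [ 464.8 -109.9] [82.1 82.9] 66.3 circ [ 465.5 -110.2] 57.8
```

Request:
carry_out --motion '[[[412,-203,0,0,0,-48,1],[412,-203,0,0,0,-48,1],[412,-203,0,0,0,-48,1],[412,-203,0,0,0,-48,1],[412,-203,0,0,0,-48,1],[412,-203,0,0,0,-48,1],[412,-203,30,0,0,-48,1],[412,-203,50,0,0,-48,1]]]'

```text
time_s: 25.65
tcp_pos: [0.4441, 0.3533, 0.1238]
tcp_rot: [-0.001, 0.542, 0.841, -0.0]
ft_force: [0.1, -0.9, 1.6]
gripper_width: 1.001
grip_force: 0.0
```

Request:
carry_out --motion '[[[0,0,0,0,0,0,1],[0,0,0,0,0,0,1]]]'

```text
time_s: 25.9
tcp_pos: [0.446, 0.3489, 0.1252]
tcp_rot: [-0.0, 0.544, 0.839, -0.001]
ft_force: [-0.0, -0.9, -0.1]
gripper_width: 1.002
grip_force: 0.0
```

```bash
python3 - <<'E'
from h import *
st()
c,im,d=snap('wrist');P=wcloud(c,d);band(P,d,447,349,30,36,50,'lip');go(447,349.2,11,24.5);save('w7',im)
E
```

```text
t 25.9 tcp [446.  348.9 125.2] q [ 0.01  0.45 -0.94  1.71  0.39  1.18 -0.6 ] F [-0.  -0.9 -0.1] w 1.002 g 0.0
lip 1034 [446.4 349.5] [44.8 45.6] 24.7 circ [446.3 349.6] 23.1
shift [  0.3   0.6 114.9] yang 24.1 wz [np.float64(-0.4)] tilt -1.0
```

View pics/w7.png

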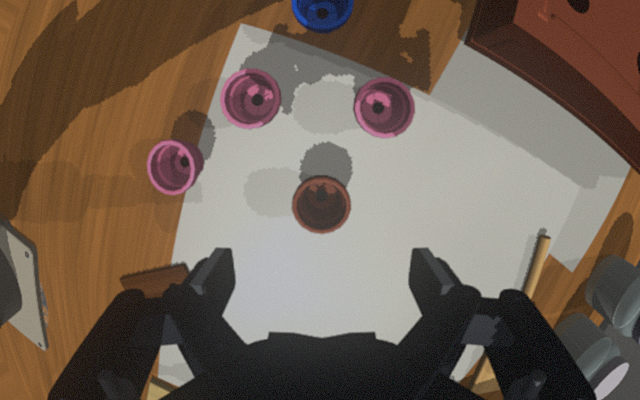

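The small brown pot is centred at 321,204, and the pink pots at 250,97, 384,105 and 174,167 are clear of both fingers. I'll grasp it.

Request:
carry_out --motion '[[[0.5,0.5,50,0,0,0,1],[0.5,0.5,95,0,0,0,1],[0.5,0.5,109,0,0,0,1],[0.5,0.5,111,0,0,0,1],[0.5,0.5,111,0,0,0,1]]]' --force 25

```text
time_s: 26.58
tcp_pos: [0.4475, 0.3509, 0.0168]
tcp_rot: [0.001, 0.544, 0.839, 0.001]
ft_force: [0.3, -0.6, 0.0]
gripper_width: 0.996
grip_force: 0.0
```

Request:
carry_out --motion '[[[0,0,0,0,0,0,0.3],[0,0,0,0,0,0,-0.2],[0,0,0,0,0,0,-0.2],[0,0,0,0,0,0,-0.2],[0,0,0,0,0,0,-0.2]]]'

```text
time_s: 27.2
tcp_pos: [0.4468, 0.3506, 0.0157]
tcp_rot: [0.0, 0.544, 0.839, 0.0]
ft_force: [-0.6, -1.7, 5.5]
gripper_width: 0.52
grip_force: 25.3
```

Request:
carry_out --motion '[[[0,0,-20,0,0,0,-0.2],[0,0,-60,0,0,0,-0.2],[0,0,-115,0,0,0,-0.2],[0,0,-155,0,0,0,-0.2],[0,0,-155,0,0,0,-0.2],[0,0,-155,0,0,0,-0.2]]]'

```text
time_s: 27.95
tcp_pos: [0.4463, 0.3501, 0.1701]
tcp_rot: [0.0, 0.544, 0.839, -0.0]
ft_force: [0.9, -0.7, -1.1]
gripper_width: 0.519
grip_force: 26.1
```

```bash
python3 - <<'E'
from h import *
st();go(590,-280.2,165,-50);go(560,0,165,-50)
E
```

```text
t 27.95 tcp [446.3 350.1 170.1] q [ 0.03  0.41 -0.96  1.66  0.35  1.26 -0.58] F [ 0.9 -0.7 -1.1] w 0.519 g 26.1
shift [-633.9 -126.8    5.4] yang 24.2 wz [np.float64(74.2)] tilt -1.0
shift [-365.9  -39.5    5.3] yang 24.2 wz [np.float64(74.2)] tilt -1.0
```

Request:
carry_out --motion '[[[-634,-127,0,0,0,40,-0.2],[-634,-127,0,0,0,40,-0.2],[-634,-127,0,0,0,40,-0.2],[-634,-127,0,0,0,40,-0.2],[-634,-127,0,0,0,40,-0.2],[-634,-127,0,0,0,40,-0.2],[-634,-127,0,0,0,40,-0.2],[-634,-127,0,0,0,40,-0.2]]]'

```text
time_s: 28.95
tcp_pos: [0.5569, -0.1391, 0.1689]
tcp_rot: [-0.001, 0.798, 0.603, -0.001]
ft_force: [0.8, 1.0, -0.5]
gripper_width: 0.514
grip_force: 26.1
```

Request:
carry_out --motion '[[[0,0,0,0,0,0,-0.2],[0,0,0,0,0,0,-0.2]]]'

```text
time_s: 29.2
tcp_pos: [0.5568, -0.1365, 0.1689]
tcp_rot: [-0.001, 0.798, 0.603, -0.0]
ft_force: [0.2, -0.5, -0.8]
gripper_width: 0.522
grip_force: 26.1
```

```bash
python3 - <<'E'
from h import *
st();go(590,-280.2,85,-50)
E
```

```text
t 29.2 tcp [ 556.8 -136.5  168.9] q [ 0.69  0.33 -0.63  1.65  0.2   1.23 -0.27] F [ 0.2 -0.5 -0.8] w 0.522 g 26.1
shift [-129.3   71.3   83.6] yang -15.8 wz [np.float64(34.2)] tilt -1.0
```

Request:
carry_out --motion '[[[-129,71,0,0,0,0,-0.2],[-129,71,0,0,0,0,-0.2],[-129,71,20,0,0,0,-0.2],[-129,71,60,0,0,0,-0.2],[-129,71,95,0,0,0,-0.2],[-129,71,98,0,0,0,-0.2],[-129,71,98,0,0,0,-0.2]]]'

```text
time_s: 30.08
tcp_pos: [0.5913, -0.2797, 0.0732]
tcp_rot: [0.0, 0.797, 0.603, 0.0]
ft_force: [-0.3, -1.0, 0.6]
gripper_width: 0.517
grip_force: 26.1
```

```bash
python3 - <<'E'
from h import *
st();go(590,-280.2,32.7,-50)
c,im,d=snap('wrist');P=wcloud(c,d);t=bot.get_state()['tcp_pos']*1000
front(P,d,-15.8,t[0],t[1],91,103,23,'lip');front(P,d,-15.8,t[0],t[1],22.5,28,37,'tray')
band(P,d,590,-280,43,14,28,'tray');save('w8',im)
E
```

```text
t 30.07 tcp [ 591.3 -279.7   73.2] q [ 0.76  0.58 -0.53  1.53  0.31  1.12 -0.11] F [-0.3 -1.   0.6] w 0.517 g 26.1
shift [-0.9 -1.2 40.5] yang -15.8 wz [np.float64(34.2)] tilt -1.0
lip front at 23.0 -> centre along tool x 0.0 z 99.7
tray front at 35.9 -> centre along tool x -1.1 z 24.8
tray 5603 [ 592.8 -270.6] [59.9 83.6] 71.0 circ [ 589.9 -279.3] 42.3
```

View pics/w8.png

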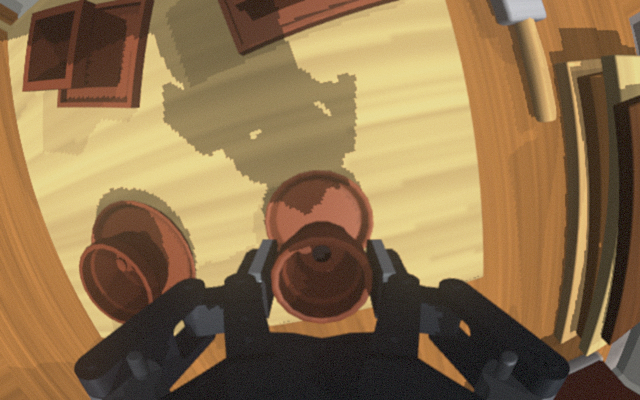

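The small pot hangs over its tray (lip 321,270, tray 320,225), clear of the wide pot at 120,270. I'll lower it.

Request:
carry_out --motion '[[[-1,-1.2,15,0,0,0,-0.2],[-1,-1.2,28,0,0,0,-0.2],[-1,-1.2,36,0,0,0,-0.2],[-1,-1.2,38.5,0,0,0,-0.2],[-1,-1.2,39.2,0,0,0,-0.2],[-1,-1.2,39.6,0,0,0,-0.2],[-1,-1.2,39.6,0,0,0,-0.2]]]'

```text
time_s: 31.0
tcp_pos: [0.5894, -0.2813, 0.0328]
tcp_rot: [0.0, 0.798, 0.603, 0.0]
ft_force: [0.5, 0.7, 1.3]
gripper_width: 0.525
grip_force: 26.4
```

Request:
carry_out --motion '[[[0,0,0.3,0,0,0,-0.2],[0,0,0.3,0,0,0,-0.2],[0,0,0.3,0,0,0,-0.2]]]'

```text
time_s: 31.38
tcp_pos: [0.5894, -0.2814, 0.0328]
tcp_rot: [0.0, 0.798, 0.603, 0.0]
ft_force: [-2.1, 0.8, 4.9]
gripper_width: 0.519
grip_force: 26.7
```

Contact. I'll release, rise and make the final check.

Request:
carry_out --motion '[[[0,0,0,0,0,0,0.3],[0,0,0,0,0,0,0.6],[0,0,0,0,0,0,0.9],[0,0,-20,0,0,0,1],[0,0,-60,0,0,0,1],[0,0,-120,0,0,0,1],[0,0,-180,0,0,0,1],[0,0,-240,0,0,0,1]]]'

```text
time_s: 32.38
tcp_pos: [0.5889, -0.2809, 0.276]
tcp_rot: [0.001, 0.798, 0.603, 0.0]
ft_force: [1.3, -0.4, 0.2]
gripper_width: 1.0
grip_force: 0.0
```

Request:
carry_out --motion '[[[-40,0,0,0,0,0,1],[-60,0,0,0,0,0,1],[-60,0,0,0,0,0,1],[-60,0,0,0,0,0,1]]]'

```text
time_s: 32.88
tcp_pos: [0.5729, -0.3375, 0.2716]
tcp_rot: [-0.001, 0.797, 0.603, 0.0]
ft_force: [0.8, -0.4, -0.7]
gripper_width: 1.0
grip_force: 0.0
```

```bash
python3 - <<'E'
from h import *
st();c,im,d=snap('wrist');P=wcloud(c,d);save('w9',im)
for n,x,y,r,h,rt in(('rect',628,-108,58,63,80),('drum',441,-274,43,63,58),('sq',466,-110,45,75,65),('small',590,-280,30,59,45)):
    band(P,d,x,y,r,h-6,h+6,n+' lip');band(P,d,x,y,rt,20,29,n+' tray')
E
```

```text
t 32.88 tcp [ 572.9 -337.5  271.6] q [ 0.83  0.46 -0.54  1.25  0.23  1.49  0.05] F [ 0.8 -0.4 -0.7] w 1.0 g 0.0
rect lip 240 [ 606.6 -132.6] [46.1 17.8] 5.0 circ [ 606.5 -132.2] 24.5
rect tray 639 [ 623.7 -147.2] [ 50.3 132.1] 73.8 circ [ 629.6 -126.7] 66.1
drum lip 644 [ 441.8 -275.1] [66.7 66.9] 68.9 circ [ 441.1 -275.3] 34.5
drum tray 1598 [ 445.2 -273.9] [ 94.5 102.7] 8.0 circ [ 441.3 -274.4] 52.0
sq lip 881 [ 465.3 -111.3] [55.2 55.5] 66.5 circ [ 465.3 -111.1] 38.3
sq tray 938 [ 465.  -110.3] [83.5 84.1] 66.8 circ [ 465.7 -110. ] 57.5
small lip 390 [ 589.4 -282.6] [45.1 43.4] 73.8 circ [ 589.5 -282.3] 22.9
small tray 1138 [ 589.9 -281. ] [71.  72.8] 74.1 circ [ 589.7 -280.2] 36.8
```

View pics/w9.png

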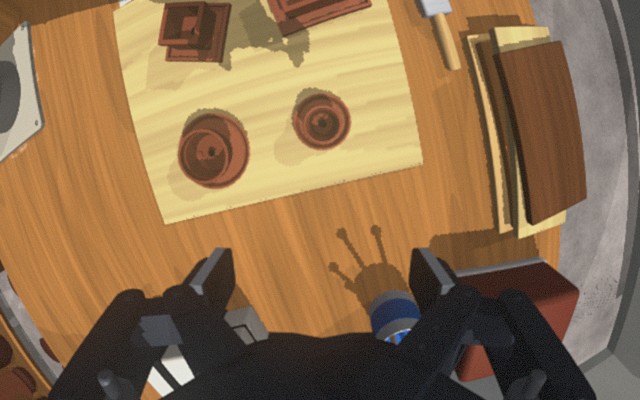

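The four pots stand centred in their trays: drum 212,150, small 321,120 and square 195,35, with the oblong pot partly out of frame at 320,10 (checked earlier). Offsets are about 2 mm or less, so I'm handing in.

```bash
python3 -c "
from h import *
print(bot.hand_in())"
```

```text
the job is handed in; nothing more can be done
None
```

All four pots stand upright in their own trays, centred to about 2 mm by the wrist camera with the oblong and square ones parallel to the tray sides, and the job was handed in at about 33 s.

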